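Put the bottle roller into third gear and start it

ROBOT

A 6-joint arm with a two-finger parallel gripper is mounted at the origin on the work surface; the furniture and walls round the work are solid. World frame = base frame: x ahead of the robot, y to its left, z up, the work surface at z = 0. Lengths are in m, angles in rad, forces in N, time in s.
With the tool pointing down it reaches from about 0.375 to 0.975 m from the base axis. Payload 3.8 kg.
Tool frame: the origin (TCP) lies midway between the tips of the shut fingers; the grasp point (between the pads) lies 19 mm behind it; z points along the fingers, y is the line along which they close (so a half turn about z gives the same grasp; the last joint's range is limited). The gripper opens to 85 mm and grips with 20 to 120 N. Pads are 22 mm wide; open, the fingers measure 114 mm over their backs; the gripper's body (76 mm by 85 mm) begins 54 mm behind the grasp point. The pads swing forward as they close: fully open they stand 13 mm farther back than shut.
Start: joints at [-1.226, 0.264, 1.604, -0, 1.274, -0.037], TCP at [0.251, -0.626, 0.231] pointing down, gripper open.
Joint ranges: [-2.63, 2.63], [-0.94, 2.18], [0.31, 2.57], [-1.31, 4.45], [0, 2.66], [-2.55, 2.55]. Speed limits (rad/s): [2.57, 2.57, 3.14, 3.14, 3.14, 3.14].

INTERFACE

Orientations are given as a rotation vector (axis times angle).
In Python, from workcell import bot gives the robot as it stands.
- The arm moves only by the tool servo_tool, never from a script. Its argument "series" is a list of rows, each a list of 7 numbers: the shift along the world's x, y, z in units of 0.15 m (1.0 is 0.15 m), then the turn, a rotation vector about the world's x, y, z in units of 180 degrees (1.0 is 180 degrees), then the closure, from 0 (fully open) to 1 (shut). A call has 1 to 20 rows; each row is the pose to reach, as a shift and turn from the pose commanded when the call began, turning the shorter way round; what a row does not reach only later rows make up. A row lasts 1/10 s, in which the tool goes at most 50 mm and 8.59 degrees, less where a joint would pass 70% of its speed; a pose out of reach is approached as far as the arm can. A call with a number of a shift or a turn outside -1 to 1 is refused whole. A call with a gripper value outside its range is refused whole. The fingers move at their own pace and stop on an object; "newtons" is the grip in N (left out, the last holds). Time passes only in rows, so rows that repeat a pose let the fingers close. It gives the time, the measured TCP pose, the force, the opening and the grip force at its end, in the units of the state.
- bot.read_state(): the state, without advancing time (a new reading comes with each control period).
- bot.read_camera(name): name is "side" or "top" or "wrist"; returns the picture (420x560x3 uint8, red, green, blue); there is no depth.
- bot.camera_info(name): a dict with "vertical_fov" (degrees; the focal length in pixels is half the picture's height over the tangent of half this angle, whatever the lens; pixels are square), "cx", "cy" (the principal point, pixels), "R" (3x3) and "t" (3): a world point X has camera coordinates R X + t. Camera axes: x right, y down, z forward; pixel columns grow to the right and rows downward; lengths in m; the calibration is good to about 2 mm. A picture is of the moment at which its call begins: read the wrist's pose just before it. camera_info takes no time and is no camera call; for the wrist camera it gives the pose at the moment of the call.
- bot.finish_job(): hands the job in; it is judged then, once.
Trained networks look in the newest picture that a camera, given by its name, has taken for a name from the list of things; names that differ only in an ending like _2 or _b are one class to them, and where a whole thing is asked for, a point or a joint stands for the part that bears it (a point fixed in the world has none). Each returns a list of dicts, best first, with "score" (0 to 1); they miss things now and then, are a little off and sometimes report something else, mostly with a low value. They report only what shows in the picture. A call takes as long as a camera call.
- bot.recognise(target, camera): "box" ([left, top, right, bottom] as shares, 0 to 1, of the picture: columns of its width, rows of its height, round what is visible of it).
- bot.trace(target, camera): "mask" (420x560 bool, what is visible of it) and "box" ([left, top, right, bottom] as shares, 0 to 1, of the picture: columns of its width, rows of its height, round what is visible of it).
- bot.mark_of(target, camera): "at" ([row, column] as shares, 0 to 1, of the picture: columns of its width, rows of its height: a listed point, or the origin of a listed thing).
The state is a dict: "time": time; "q": joint angles; "joint_vel": joint speeds; "joint_torque": joint torques, N m; "tool_pos": TCP position; "tcp_rot": TCP orientation; "wrist_force": force on the tool from outside, world axes, zero at the start; "torque": the same for the moment, N m; "width": opening from 0.0 (shut) to 1.0 (fully open); "grip_force": force on a finger pad.
Only numpy, scipy, OpenCV 4.12 (cv2) and the standard library are available. Lean on these libraries where they do the work, as an engineer would, in place of code of your own. Each camera call takes 0.05 s, during which the arm holds its last target. There are 200 camera calls.

TASK

Put the bottle roller into third gear and start it: with its switch still off, push the gear lever with the fingertips through the H-shaped gate and fully home into the slot marked with three dots (the far right one), then press down the raised near end of the rocker switch so that it stays on. Push gently and never grip the lever; do not switch on before the lever is home, and leave the bottle lying on the rollers and everything else on the bench where it is.

Things in the scene. Friction and masses are not known exactly. Their poses are not given: they have to be found in the camera images.
- bottle_roller: Bench bottle roller, fixed to the table. Origin on the table under the gate's middle; x away from the robot, y to the left, z up (turned up to 0.3 rad about z). White gearbox: x -60 to 60, y -55 to 100 mm, deck 84 mm high. Right of it two black rollers with a bottle lying on them and an end cheek, to y = -270 mm.
- gate_middle (a point): Middle of neutral, at the top of the steel gate plate (100 x 92 mm, top 88 mm above the table). In the roller's axes its H opening has two slots along x, 49 mm long, 13 mm wide, at y = +16 and -16 mm, joined by a 13 mm wide cross channel along y at x = 0 (neutral). Dots past the slot ends: one far left, two near left, three far right, four near right.
- knob_centre (a point): Middle of the gear lever's black pear-shaped knob, which spans 25 mm below to 20 mm above it and is 34 mm thick at most; 9 mm steel shaft, 2 mm of play each side in the slots. The lever turns about a pivot 58 mm below gate_middle, 125 mm from this point, which is 155 mm above the table in mid neutral, about 150 in neutral at either side, 144 at a slot's end.
- third_home (a point): Where knob_centre is when the lever is fully home in the three-dot slot: far right, in the roller's axes 37 mm beyond and 35 mm to the right of gate_middle, 144 mm above the table. In neutral on the right it is 35 mm right of gate_middle, 0 mm beyond; the other slots mirror this.
- gear_shift (a joint): Fore-aft lever angle (rad): 0 in the cross channel, 0.315 at a slot's far end (+x of the roller), -0.315 at its near end. A sprung detent pulls it to 0 (neutral) from within about 0.08 and throws it on to the slot end from beyond about 0.13. Leaving a slot end takes about 2 N at the knob, leaving neutral about 1 N. Starts in the left column: in the one-dot slot, the two-dot slot or neutral.
- gear_select (a joint): Sideways lever angle (rad): -0.285 in the left column, +0.285 in the right one (-y of the roller). It stays where it is left; about 0.5 N at the knob move it. The lever passes from column to column only through neutral; the two tongues between the columns have round noses (9.5 mm radius) that guide it into the cross channel when it comes up to about 0.1 rad off.
- power_rocker (a joint): Rocker switch (rad): 0 off (near half raised), 0.34 on (near half down and level, far half raised). It snaps over past the middle and stays; about 4 N on the near end press it.
- rocker_near_end (a point): Point on top of the rocker's near half, 15 mm from its hinge, to be pressed. Black rocker, 46 mm long (x), 26 mm wide, in a 4 mm high bezel on the deck left of the gate; hinge 12 mm nearer than gate_middle, 73 mm to its left, 92 mm above the table. This point is about 102 mm above the table when off, 97 mm when on (that half is then level).
- amber_bottle: Brown bottle, 68 mm thick and 176 mm long, lying loose on the rollers with its neck to the right; top about 130 mm above the table. Origin at the middle of its bottom face. Not to be touched.
- cup_a: White sample cup with a blue lid, 66 x 66 x 62 mm, left of the gearbox. Origin under its middle. Not to be moved.
- cup_b: The other such sample cup, at the far right. Not to be moved.
- wash_bottle: White wash bottle with a red cap and bent spout, 63 x 88 x 183 mm, standing at the near left. Origin under its middle. Not to be moved.
- lab_timer: Grey-white wedge-shaped timer, 66 x 70 x 30 mm, right of the roller. Origin under its middle. Not to be moved.

How it is judged:
By the outcome, as a careful person would: the job done as asked, in the order asked, and still so for the second after the job is handed in, with the robot touching nothing.
It also fails if it takes over 51 s, if anything falls off the work surface, if the arm or the gripper's body presses on something with over 40 N, if the wrist force passes 120 N, or if a joint passes its speed limit or range.

## Working session

There is one attempt and no reset: what is moved stays moved. The work goes in short steps, Python scripts to look and compute and a tool call to move; the robot and the scene stay as the last step left them, time stands still between calls to the robot, and variables do not carry over. Pictures are saved under pics/ and viewed, at most 10 in all, crops included, and the job is handed in when it is done.

Besides the shell and the picture viewer there is one more tool, called after "Call:" by a JSON object that holds its "name" and its "arguments", one argument or row to a line. servo_tool: Moves the arm, as the interface text tells. Shifts and turns lie within -1 to 1; 1 stands for 0.15 m of shift or 180 degrees of turn. Its arguments: {"type":"object","properties":{"series":{"type":"array","items":{"type":"array","items":{"type":"number"}}},"newtons":{"type":"number"}},"required":["series"]}

```bash
mkdir -p pics; cat > h.py <<'E'
import numpy as np, cv2
from workcell import bot
def snap(c,f=None):
    i=bot.camera_info(c); im=bot.read_camera(c)
    if f: cv2.imwrite('pics/'+f,im[:,:,::-1])
    return im,i
def K(i):
    f=210/np.tan(np.radians(i['vertical_fov'])/2)
    return f,i['cx'],i['cy'],np.array(i['R']),np.array(i['t'])
def proj(i,X):
    f,cx,cy,R,t=K(i); p=np.atleast_2d(X)@R.T+t
    return np.c_[f*p[:,0]/p[:,2]+cx, f*p[:,1]/p[:,2]+cy]
def atz(i,uv,z):
    f,cx,cy,R,t=K(i); d=R.T@np.array([(uv[0]-cx)/f,(uv[1]-cy)/f,1]); c=-R.T@t
    return c+d*(z-c[2])/d[2]
def mark(n,c):
    r=bot.mark_of(n,c)
    return [(round(q['score'],2),np.array([q['at'][1]*560,q['at'][0]*420])) for q in r[:2]]
E
python3 - <<'E'
from h import *
np.set_printoptions(precision=4,suppress=True)
for c in ('top','side'):
    im,i=snap(c,c+'1.png'); print(c,i['vertical_fov'],-np.array(i['R']).T@i['t'])
    for n,z in (('gate_middle',.088),('knob_centre',.150),('rocker_near_end',.102),('third_home',.144),('bottle_roller',0)):
        for s,uv in mark(n,c): print(n,s,uv,atz(i,uv,z))
print(bot.read_state())
E
```

```text
top 44.1037315592044 [ 0.3726 -0.1057  1.3265]
gate_middle 0.76 [238.112 196.014] [ 0.4874 -0.023   0.088 ]
knob_centre 0.63 [222.88  205.296] [0.4606 0.0075 0.15  ]
rocker_near_end 0.74 [241.528 200.802] [ 0.4747 -0.0321  0.102 ]
rocker_near_end 0.54 [206.192 204.12 ] [0.4672 0.0516 0.102 ]
bottle_roller 0.96 [243.376 200.718] [ 0.4834 -0.0307  0.    ]
side 51.201385232505515 [-0.081   0.7987  0.5396]
gate_middle 0.6 [257.376 224.406] [ 0.4751 -0.0201  0.088 ]
gate_middle 0.35 [211.288 301.098] [0.3629 0.2962 0.088 ]
knob_centre 0.65 [250.824 209.496] [0.4577 0.0311 0.15  ]
rocker_near_end 0.62 [245.   228.69] [0.4693 0.0404 0.102 ]
bottle_roller 0.73 [255.808 252.588] [ 0.4895 -0.0313  0.    ]
{'time': 0.6, 'q': array([-1.2259,  0.2638,  1.604 ,  0.    ,  1.2737, -0.0369]), 'joint_vel': array([ 0.001 , -0.0004, -0.0004,  0.001 , -0.0022, -0.0008]), 'joint_torque': array([ -0.0018, -51.4645, -36.7459,  -0.0001,   0.0013,  -0.    ]), 'tool_pos': array([ 0.2515, -0.6264,  0.2313]), 'tcp_rot': array([3.0844, 0.5961, 0.    ]), 'wrist_force': array([ 0.4661, -0.4161, -0.0216]), 'torque': array([0.0129, 0.0093, 0.0293]), 'grip_force': 0.0, 'width': 0.9971465036248169}
```

```bash
python3 - <<'E'
import cv2
a=cv2.imread('pics/top1.png');b=cv2.imread('pics/side1.png')
cv2.imwrite('pics/c1.png',cv2.resize(a[130:280,150:350],None,fx=4,fy=4,interpolation=2))
cv2.imwrite('pics/c2.png',cv2.resize(b[130:330,130:400],None,fx=2.96,fy=2.96,interpolation=2))
E
```

```text
(no output)
```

View pics/c1.png

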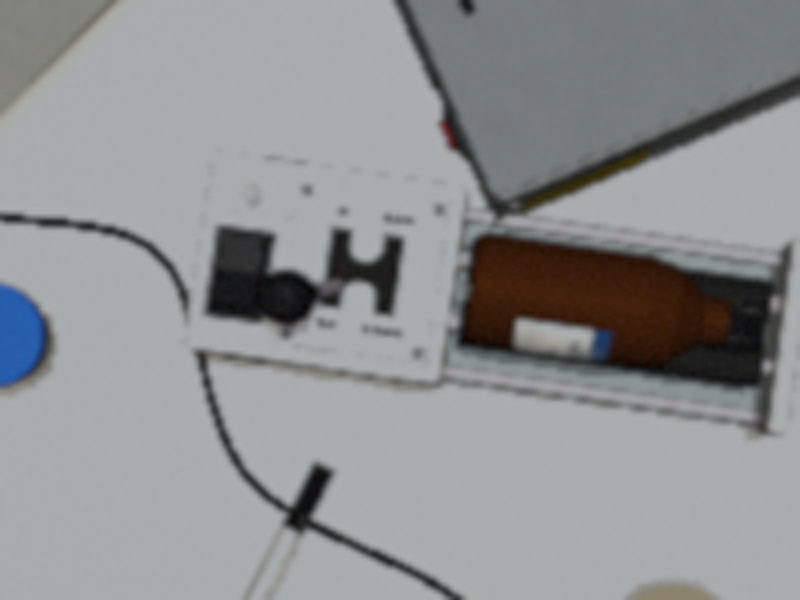

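View pics/c2.png

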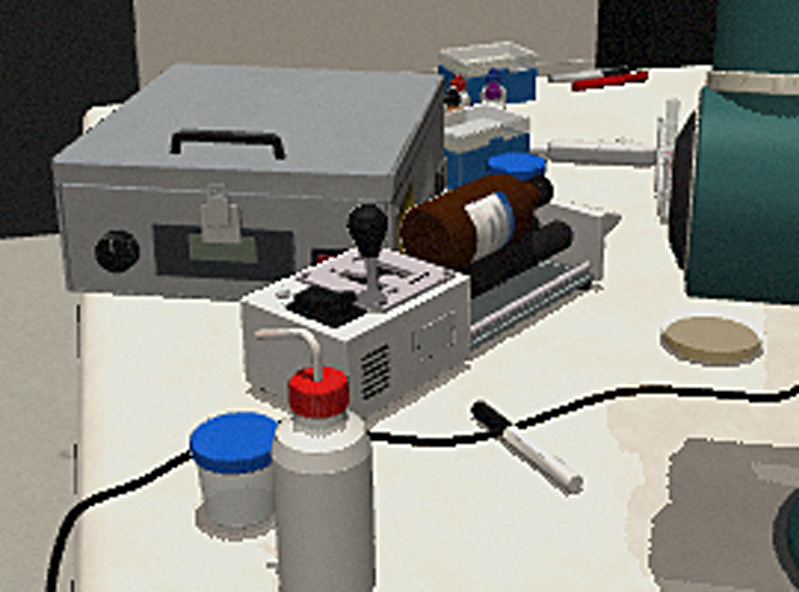

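View pics/top1.png

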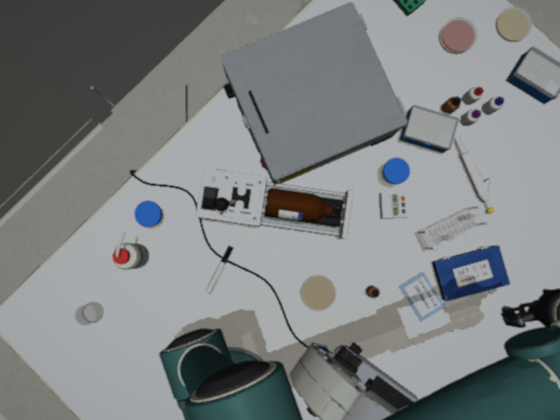

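The top view shows the gate's H around px (241,198) and the knob at about (222,204), to its near left. The side view shows the lever leaning towards the near left, so it is probably in the two-dot slot. A grey cabinet stands close behind. I'll move in to look closer.

Call:
{"name": "servo_tool", "arguments": {
  "series": [
    [0,0.2,0.3,0,0,-0.04,1],
    [0.05,0.5,0.6,0,0,-0.08,1],
    [0.15,0.8,0.8,0,0,-0.12,1],
    [0.3,1,0.8,0,0,-0.16,1],
    [0.3,1,0.8,0,0,-0.16,1]
  ]
}}

```text
time: 1.1
tool_pos: [0.2988, -0.4739, 0.3553]
tcp_rot: [3.132, -0.189, 0.007]
wrist_force: [-1.0, -0.9, -1.0]
width: 0.145
grip_force: 0.0
```

Call:
{"name": "servo_tool", "arguments": {
  "series": [
    [0.1,0.33,0,0,0,0,1],
    [0.2,0.66,0,0,0,0,1],
    [0.3,1,0,0,0,0,1],
    [0.3,1,0,0,0,0,1]
  ]
}}

```text
time: 1.5
tool_pos: [0.3423, -0.3227, 0.3512]
tcp_rot: [-3.135, 0.181, -0.001]
wrist_force: [0.1, -0.7, 0.1]
width: -0.002
grip_force: 0.0
```

Call:
{"name": "servo_tool", "arguments": {
  "series": [
    [0.1,0.33,0,0,0,0,1],
    [0.2,0.66,0,0,0,0,1],
    [0.3,1,0,0,0,0,1],
    [0.3,1,0,0,0,0,1]
  ]
}}

```text
time: 1.9
tool_pos: [0.3875, -0.1731, 0.3512]
tcp_rot: [-3.135, 0.18, -0.001]
wrist_force: [-0.2, -0.7, 0.7]
width: 0.004
grip_force: 0.0
```

Call:
{"name": "servo_tool", "arguments": {
  "series": [
    [0.1,0.33,0,0,0,0,1],
    [0.2,0.66,0,0,0,0,1],
    [0.3,1,0,0,0,0,1],
    [0.3,1,0,0,0,0,1]
  ]
}}

```text
time: 2.3
tool_pos: [0.4327, -0.0232, 0.3509]
tcp_rot: [-3.135, 0.18, -0.0]
wrist_force: [-0.1, -0.3, -0.2]
width: -0.003
grip_force: 0.0
```

```bash
python3 - <<'E'
from h import *
np.set_printoptions(precision=4,suppress=True)
im,i=snap('wrist','w1.png'); s=bot.read_state(); print(s['time'],s['tool_pos'],s['tcp_rot'],-np.array(i['R']).T@i['t'],i['vertical_fov'])
for n,z in (('gate_middle',.088),('knob_centre',.148),('rocker_near_end',.102)):
    for sc,uv in mark(n,'wrist'): print(n,sc,uv,atz(i,uv,z))
# cabinet near top corner
a=bot.camera_info('top');b=bot.camera_info('side')
P=lambda i:np.c_[i['R'],i['t']]
def n(i,uv):
    f,cx,cy,R,t=K(i); return np.array([[(uv[0]-cx)/f],[(uv[1]-cy)/f]])
X=cv2.triangulatePoints(P(a),P(b),n(a,(274,178)),n(b,(262,188)));X=(X[:3]/X[3]).T;print(X,proj(a,X),proj(b,X))
E
```

```text
2.35 [ 0.4325 -0.0245  0.3509] [-3.1361  0.1813  0.0005] [ 0.5169 -0.0309  0.4946] 69.05210133459882
gate_middle 0.86 [279.216 126.084] [ 0.4872 -0.0253  0.088 ]
knob_centre 0.71 [248.024 155.484] [0.4636 0.0129 0.148 ]
rocker_near_end 0.92 [223.272 146.118] [0.4719 0.0482 0.102 ]
[[ 0.5214 -0.1101  0.1475]] [[274.4315 178.7088]] [[261.2824 187.9294]]
```

View pics/w1.png

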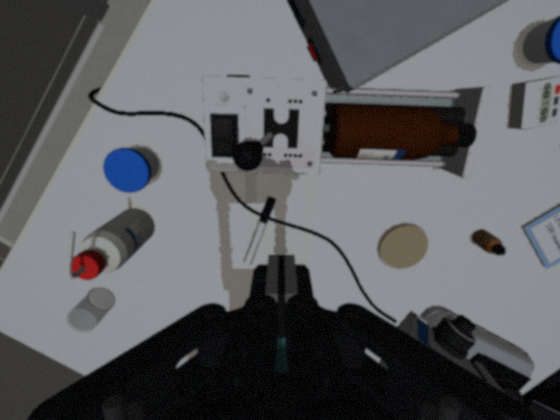

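Wrist view: the gate's H is at about (281,128), the knob at (248,155), and the rocker at (224,135). I'll crop this and overlay a fitted model.

```bash
python3 - <<'E'
import re
from h import *
from scipy.optimize import minimize
np.set_printoptions(precision=4,suppress=True)
im=cv2.imread('pics/w1.png'); i=bot.camera_info('wrist')
g=cv2.GaussianBlur(im,(0,0),.8).mean(2)
# model: dark slots samples, bright plate samples around
X=np.mgrid[-.036:.0361:.002,-.034:.0341:.002].reshape(2,-1).T
x,y=X.T
ins=((abs(abs(y)-.016)<.0065)&(abs(x)<.0245))|((abs(x)<.0065)&(abs(y)<.016))
use=(abs(x)<.031)&(abs(y)<.029)&~((y>.0)&(x<.006)) # skip lever region
def W(p,X,z): 
    c,s=np.cos(p[2]),np.sin(p[2]); return np.c_[p[0]+c*X[:,0]-s*X[:,1],p[1]+s*X[:,0]+c*X[:,1],np.full(len(X),z)]
def cost(p):
    uv=proj(i,W(p,X[use],.087)).astype(np.float32)
    v=cv2.remap(g.astype(np.float32),uv[:,:1].copy(),uv[:,1:].copy(),1)[:,0]
    m=ins[use]; return v[m].mean()-v[~m].mean()
best=min((cost((a,b,t)),a,b,t) for a in np.arange(.475,.5,.0025) for b in np.arange(-.036,-.014,.0025) for t in np.arange(-.3,.31,.03))
r=minimize(cost,best[1:],method='Nelder-Mead',options=dict(initial_simplex=np.array(best[1:])+np.vstack([np.zeros(3),np.diag([.003,.003,.05])]))); p=r.x; print(best,p,r.fun)
big=cv2.resize(im[60:185,190:340],None,fx=4.8,fy=4.8,interpolation=2)
def dr(X,z,col,cl=True):
    uv=(proj(i,W(p,np.array(X),z))+.5-[190,60])*4.8
    cv2.polylines(big,[uv.astype(int)],cl,col,1)
dr([[-.06,-.055],[.06,-.055],[.06,.1],[-.06,.1]],.084,(0,0,255))
for q in(.016,-.016): dr([[-.0245,q-.0065],[.0245,q-.0065],[.0245,q+.0065],[-.0245,q+.0065]],.088,(0,255,0))
dr([[-.035,.06],[.011,.06],[.011,.086],[-.035,.086]],.096,(255,0,255))
for k,(a,b,z) in enumerate([(-.037,.035,.144),(0,.035,.15),(.037,.035,.144)]):
    uv=(proj(i,W(p,np.array([[a,b]]),z))+.5-[190,60])*4.8
    cv2.circle(big,tuple(uv[0].astype(int)),5,[(255,255,0),(0,255,255),(255,128,128)][k],2)
cv2.imwrite('pics/w1c.png',big)
E
```

```text
(np.float32(-95.594765), np.float64(0.4825), np.float64(-0.030999999999999993), np.float64(-0.15000000000000013)) [ 0.4827 -0.032  -0.1518] -97.79959106445312
```

View pics/w1c.png

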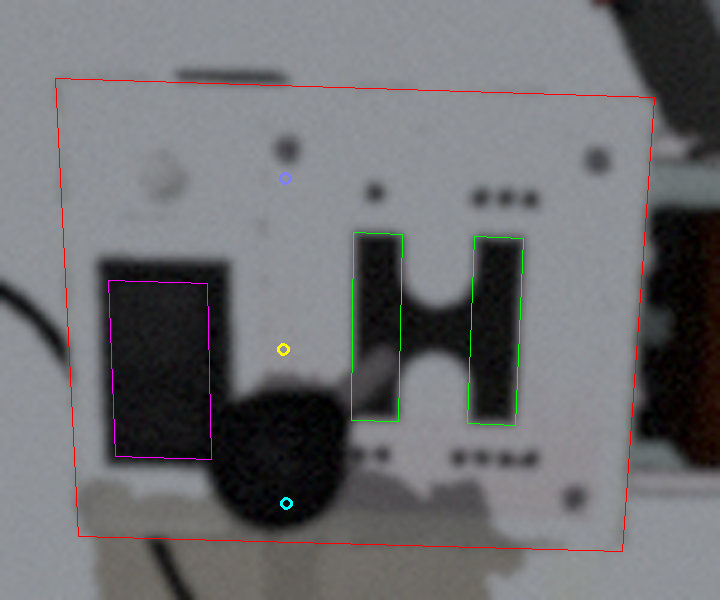

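The fit is good: gate at (0.4827, -0.0320), yaw -0.152. The knob is in the near-left (two-dot) slot. Next I'll lower the shut fingers on the near side of the knob.

Call:
{"name": "servo_tool", "arguments": {
  "series": [
    [-0.06,0.13,-0.25,0,0,-0.012,1],
    [-0.124,0.257,-0.5,0,0,-0.012,1],
    [-0.124,0.257,-0.8,0,0,-0.012,1],
    [-0.124,0.257,-1,0,0,-0.012,1],
    [-0.124,0.257,-1,0,0,-0.012,1]
  ]
}}

```text
time: 3.0
tool_pos: [0.4089, 0.0104, 0.1964]
tcp_rot: [3.13, -0.253, -0.015]
wrist_force: [-0.7, -0.0, 0.4]
width: -0.002
grip_force: 0.0
```

Call:
{"name": "servo_tool", "arguments": {
  "series": [
    [0,0,-0.25,0,0,0,1],
    [0,0,-0.46,0,0,0,1],
    [0,0,-0.46,0,0,0,1],
    [0,0,-0.46,0,0,0,1]
  ]
}}

```text
time: 3.4
tool_pos: [0.4139, 0.0111, 0.1339]
tcp_rot: [3.131, -0.251, 0.002]
wrist_force: [0.7, 0.9, -0.5]
width: -0.0
grip_force: 0.0
```

```bash
cat >> h.py <<'E'
G=np.array([.4827,-.0320]); Y=-.1518
E1=np.array([np.cos(Y),np.sin(Y)]); E2=np.array([-E1[1],E1[0]])
def loc(P): d=np.array(P[:2])-G; return np.array([d@E1,d@E2])*1000
def wor(a,b): return G+(a*E1+b*E2)/1000
def go(a,b,z):
    s=bot.read_state(); return np.round((np.r_[wor(a,b),z/1000]-s['tool_pos'])/.15,3)
E
python3 - <<'E'
from h import *
np.set_printoptions(precision=4,suppress=True)
s=bot.read_state();print(s['time'],s['tool_pos'],s['tcp_rot'],s['wrist_force'],loc(s['tool_pos']))
print(go(-31,35,132))
im,i=snap('side','s2.png')
cv2.imwrite('pics/s2c.png',cv2.resize(im[180:260,200:310],None,fx=7,fy=7,interpolation=2))
E
```

```text
3.4 [0.4139 0.0111 0.1339] [ 3.1313 -0.2515  0.0015] [ 0.749   0.8942 -0.4835] [-74.5493  32.1811]
[ 0.29  -0.025 -0.012]
```

View pics/s2c.png

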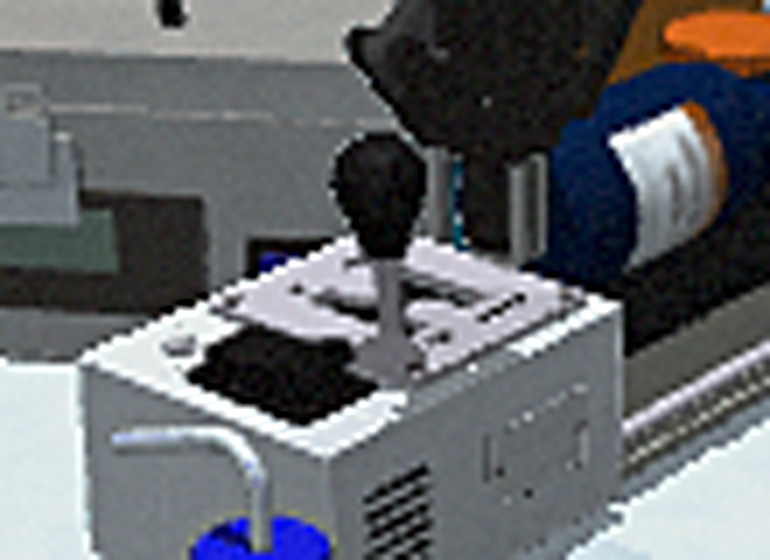

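The side view shows the shut fingers clear on the near side of the knob (knob at about (380,185), fingertips at about (485,240) in the crop). Now I'll push it gently towards neutral.

Call:
{"name": "servo_tool", "arguments": {
  "series": [
    [0.05,0,-0.01,0,0,0,1],
    [0.1,0,-0.01,0,0,0,1],
    [0.14,0,-0.01,0,0,0,1],
    [0.18,-0.005,-0.01,0,0,0,1]
  ]
}}

```text
time: 3.85
tool_pos: [0.4406, 0.0116, 0.1314]
tcp_rot: [-3.132, 0.248, 0.0]
wrist_force: [-2.6, 0.8, 1.5]
width: 0.001
grip_force: 1.5
```

Call:
{"name": "servo_tool", "arguments": {
  "series": [
    [0.04,-0.006,0,0,0,0,1],
    [0.07,-0.01,0,0,0,0,1],
    [0.09,-0.015,0,0,0,0,1],
    [0.105,-0.018,0,0,0,0,1]
  ]
}}

```text
time: 4.25
tool_pos: [0.456, 0.0086, 0.1307]
tcp_rot: [3.132, -0.249, 0.0]
wrist_force: [0.7, -0.0, -0.1]
width: -0.001
grip_force: 0.1
```

```bash
python3 - <<'E'
from h import *
np.set_printoptions(precision=4,suppress=True)
s=bot.read_state();print(s['time'],s['wrist_force'],loc(s['tool_pos']))
snap('side'); m=mark('knob_centre','side'); i=bot.camera_info('side')
for sc,uv in m: print(sc,uv,loc(atz(i,uv,.150)))
for a in(-37,-20,0,20): print(a,proj(i,np.r_[wor(a,35),.15]))
print(go(-31,35,132))
E
```

```text
4.25 [ 0.7148 -0.026  -0.0772] [-32.4945  36.1259]
0.69 [243.376 206.22 ] [-7.0441 55.1296]
-37 [[258.5846 206.817 ]]
-20 [[253.2597 205.076 ]]
0 [[247.1232 203.0697]]
20 [[241.1209 201.1073]]
[ 0.009 -0.009  0.008]
```

The force dropped to zero, so the lever has snapped to neutral. Next I'll back off and go round to its left side.

Call:
{"name": "servo_tool", "arguments": {
  "series": [
    [-0.086,0.013,0,0,0,0,1],
    [-0.07,0.14,0,0,0,0,1],
    [-0.038,0.329,0,0,0,0,1],
    [0.11,0.31,0,0,0,0,1],
    [0.259,0.284,0,0,0,0,1],
    [0.259,0.284,0,0,0,0,1]
  ]
}}

```text
time: 4.95
tool_pos: [0.496, 0.0514, 0.1314]
tcp_rot: [-3.132, 0.248, -0.003]
wrist_force: [-0.5, 0.1, -0.4]
width: 0.001
grip_force: 0.0
```

```bash
python3 - <<'E'
from h import *
np.set_printoptions(precision=4,suppress=True)
s=bot.read_state();print(s['time'],s['tcp_rot'],s['wrist_force'],loc(s['tool_pos']),s['tool_pos'])
for c in('top','side'):
    im,i=snap(c,c+'3.png')
    for sc,uv in mark('knob_centre',c): print(sc,uv,loc(atz(i,uv,.150)))
    for a in(-37,0,37): print(a,proj(i,np.r_[wor(a,35),.15 if a==0 else .144]))
a=cv2.imread('pics/top3.png');b=cv2.imread('pics/side3.png')
cv2.imwrite('pics/m3.png',np.hstack([cv2.resize(a[160:240,190:270],None,fx=5,fy=5,interpolation=2),cv2.resize(b[180:260,200:280],None,fx=5,fy=5,interpolation=2)]))
E
```

```text
4.95 [-3.1317  0.2485 -0.0033] [-0.516   0.0729 -0.3537] [ 0.5241 84.4384] [0.496  0.0514 0.1314]
0.44 [223.888 196.098] [-6.6982 36.638 ]
-37 [[222.7943 209.5043]]
0 [[225.0522 193.3088]]
37 [[227.7787 177.6988]]
0.48 [244.888 203.784] [ 0.9158 41.7398]
-37 [[258.6309 209.1798]]
0 [[247.1232 203.0697]]
37 [[236.2144 201.7569]]
```

View pics/m3.png

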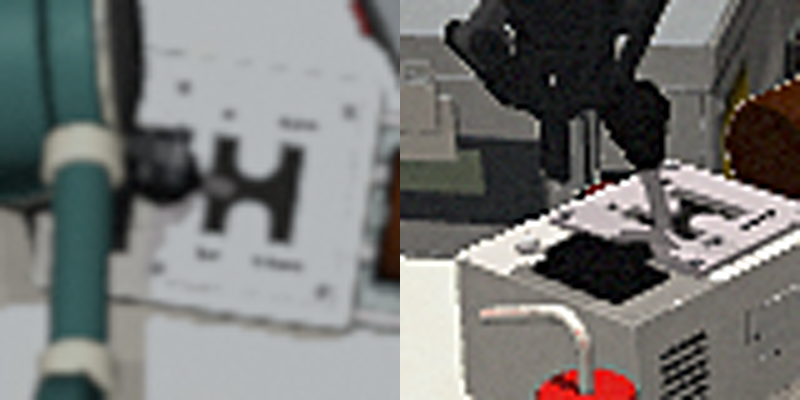

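The top view shows the shaft in the cross channel, at crop px (220,187), so the lever is in neutral. The fingers are to the left of the knob. I'll push it right.

Call:
{"name": "servo_tool", "arguments": {
  "series": [
    [-0.01,-0.066,0,0,0,0,1],
    [-0.02,-0.132,0,0,0,0,1],
    [-0.028,-0.185,0,0,0,0,1],
    [-0.036,-0.237,0,0,0,0,1],
    [-0.044,-0.29,0,0,0,0,1],
    [-0.052,-0.343,0,0,0,0,1],
    [-0.06,-0.396,0,0,0,0,1],
    [-0.067,-0.442,0,0,0,0,1]
  ]
}}

```text
time: 5.95
tool_pos: [0.4843, -0.0158, 0.1307]
tcp_rot: [3.132, -0.249, -0.0]
wrist_force: [0.2, 1.1, 0.7]
width: -0.001
grip_force: 0.3
```

Call:
{"name": "servo_tool", "arguments": {
  "series": [
    [-0.005,-0.033,0,0,0,0,1],
    [-0.01,-0.066,0,0,0,0,1],
    [-0.014,-0.092,0,0,0,0,1],
    [-0.017,-0.112,0,0,0,0,1],
    [-0.017,-0.112,0,0,0,0,1]
  ]
}}

```text
time: 6.45
tool_pos: [0.4817, -0.0321, 0.1306]
tcp_rot: [3.132, -0.249, -0.001]
wrist_force: [0.0, -0.5, -0.2]
width: -0.003
grip_force: 0.0
```

```bash
python3 - <<'E'
from h import *
np.set_printoptions(precision=4,suppress=True)
s=bot.read_state();print(s['time'],s['wrist_force'],loc(s['tool_pos']),s['tool_pos'])
E
```

```text
6.45 [ 0.0172 -0.4769 -0.2428] [-0.9863 -0.2447] [ 0.4817 -0.0321  0.1306]
```

Call:
{"name": "servo_tool", "arguments": {
  "series": [
    [-0.002,-0.013,0,0,0,0,1],
    [-0.004,-0.026,0,0,0,0,1],
    [-0.004,-0.026,0,0,0,0,1]
  ]
}}

```text
time: 6.75
tool_pos: [0.4812, -0.0352, 0.1306]
tcp_rot: [-3.131, 0.249, 0.0]
wrist_force: [0.2, 2.2, -0.3]
width: 0.001
grip_force: 1.4
```

```bash
python3 - <<'E'
from h import *
np.set_printoptions(precision=4,suppress=True)
s=bot.read_state();print(s['time'],s['wrist_force'],loc(s['tool_pos']),s['tool_pos'])
for c in('top','side'):
    im,i=snap(c,c+'4.png')
    for sc,uv in mark('knob_centre',c): print(sc,uv,loc(atz(i,uv,.150)))
    print(proj(i,np.r_[wor(0,-35),.15]))
a=cv2.imread('pics/top4.png');b=cv2.imread('pics/side4.png')
cv2.imwrite('pics/m4.png',np.hstack([cv2.resize(a[160:240,190:270],None,fx=5,fy=5,interpolation=2),cv2.resize(b[180:260,200:280],None,fx=5,fy=5,interpolation=2)]))
E
```

```text
6.75 [ 0.1735  2.1828 -0.2781] [-0.9912 -3.3997] [ 0.4812 -0.0352  0.1306]
0.23 [244.384 202.482] [-14.2447 -11.7557]
[[255.4181 197.8149]]
0.49 [264.208 197.694] [ -7.6388 -17.9741]
0.41 [245.784 231.42 ] [-106.8623  151.1699]
[[266.4346 195.1179]]
```

View pics/m4.png

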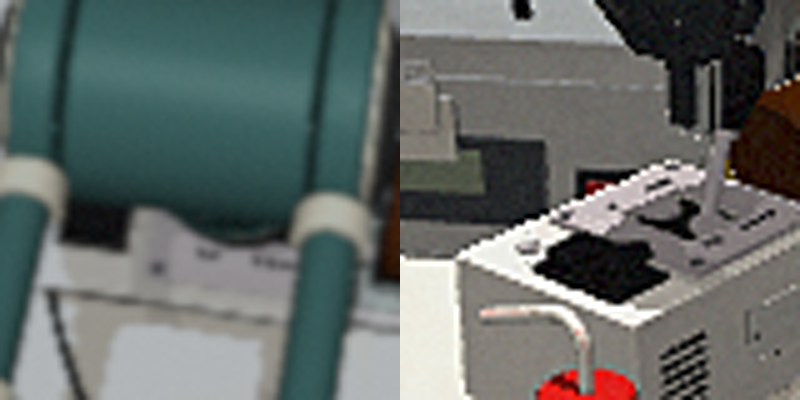

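Contact force is 2.2 N at b = -3.4 mm, which is the predicted end stop, so the lever is in neutral on the right. The side crop shows the shaft at (715,170) in the right column. I'll go round to its near side.

Call:
{"name": "servo_tool", "arguments": {
  "series": [
    [0.012,0.075,0,0,0,0,1],
    [-0.13,0.1,0,0,0,0,1],
    [-0.279,0.119,0,0,0,0,1],
    [-0.3,-0.02,0,0,0,0,1],
    [-0.32,-0.151,0,0,0,0,1],
    [-0.32,-0.151,0,0,0,0,1]
  ]
}}

```text
time: 7.55
tool_pos: [0.4334, -0.0595, 0.1313]
tcp_rot: [3.13, -0.251, 0.002]
wrist_force: [-0.2, 0.2, 0.3]
width: 0.001
grip_force: 0.0
```

Call:
{"name": "servo_tool", "arguments": {
  "series": [
    [0.04,-0.006,0,0,0,0,1],
    [0.08,-0.012,0,0,0,0,1],
    [0.12,-0.018,0,0,0,0,1],
    [0.16,-0.025,0,0,0,0,1],
    [0.2,-0.031,0,0,0,0,1],
    [0.24,-0.037,0,0,0,0,1],
    [0.28,-0.043,0,0,0,0,1]
  ]
}}

```text
time: 8.25
tool_pos: [0.4761, -0.0648, 0.1307]
tcp_rot: [3.132, -0.248, 0.001]
wrist_force: [0.4, 0.1, -1.0]
width: 0.003
grip_force: 0.0
```

```bash
python3 - <<'E'
from h import *
np.set_printoptions(precision=4,suppress=True)
s=bot.read_state();print(s['time'],s['wrist_force'],loc(s['tool_pos']),s['tool_pos'])
print(go(11,-33,131))
E
```

```text
8.25 [ 0.4163  0.0712 -1.019 ] [ -1.579  -33.4304] [ 0.4761 -0.0648  0.1307]
[ 0.083 -0.01   0.002]
```

Call:
{"name": "servo_tool", "arguments": {
  "series": [
    [0.03,-0.004,0,0,0,0,1],
    [0.05,-0.007,0,0,0,0,1],
    [0.065,-0.009,0,0,0,0,1],
    [0.065,-0.009,0,0,0,0,1]
  ]
}}

```text
time: 8.65
tool_pos: [0.4853, -0.0662, 0.1308]
tcp_rot: [3.132, -0.249, 0.0]
wrist_force: [0.1, 0.1, -0.4]
width: 0.002
grip_force: 0.0
```

Call:
{"name": "servo_tool", "arguments": {
  "series": [
    [0.013,-0.002,0,0,0,0,1],
    [0.02,-0.003,0,0,0,0,1],
    [0.02,-0.003,0,0,0,0,1]
  ]
}}

```text
time: 8.95
tool_pos: [0.4881, -0.0666, 0.1308]
tcp_rot: [-3.132, 0.249, -0.0]
wrist_force: [0.4, 0.1, 0.3]
width: -0.001
grip_force: 0.0
```

Call:
{"name": "servo_tool", "arguments": {
  "series": [
    [0.01,-0.0015,0,0,0,0,1],
    [0.02,-0.003,0,0,0,0,1],
    [0.02,-0.003,0,0,0,0,1]
  ]
}}

```text
time: 9.25
tool_pos: [0.4906, -0.067, 0.1306]
tcp_rot: [-3.132, 0.249, 0.002]
wrist_force: [-2.0, 0.9, 0.3]
width: 0.004
grip_force: 0.8
```

```bash
python3 - <<'E'
from h import *
np.set_printoptions(precision=4,suppress=True)
s=bot.read_state();print(s['time'],s['wrist_force'],loc(s['tool_pos']),s['tool_pos'])
E
```

```text
9.25 [-1.9699  0.8983  0.3425] [ 13.0606 -33.3731] [ 0.4906 -0.067   0.1306]
```

Call:
{"name": "servo_tool", "arguments": {
  "series": [
    [0.008,-0.001,0,0,0,0,1],
    [0.008,-0.001,0,0,0,0,1]
  ]
}}

```text
time: 9.45
tool_pos: [0.4915, -0.0671, 0.1304]
tcp_rot: [-3.132, 0.249, 0.003]
wrist_force: [-3.4, -0.1, -0.1]
width: 0.0
grip_force: 1.7
```

Call:
{"name": "servo_tool", "arguments": {
  "series": [
    [-0.1,0.015,0,0,0,0,1],
    [-0.3,0.046,0,0,0,0,1],
    [-0.3,0.046,0.3,0,0,0,1],
    [-0.3,0.046,0.6,0,0,0,1],
    [-0.3,0.046,0.8,0,0,0,1],
    [-0.3,0.046,0.8,0,0,0,1]
  ]
}}

```text
time: 10.05
tool_pos: [0.4503, -0.0609, 0.2569]
tcp_rot: [3.13, -0.249, 0.019]
wrist_force: [0.1, -0.7, 0.3]
width: 0.003
grip_force: 0.0
```

```bash
python3 - <<'E'
from h import *
np.set_printoptions(precision=4,suppress=True)
s=bot.read_state();print(s['time'],s['wrist_force'],loc(s['tool_pos']),s['tool_pos'])
ms=[]
for c in('wrist','side'):
    im,i=snap(c,c+'5.png')
    for sc,uv in mark('knob_centre',c): print(sc,uv,loc(atz(i,uv,.144)))
    uv=proj(i,np.r_[wor(37,-35),.144])[0]; print(uv, 'neutral',proj(i,np.r_[wor(0,-35),.15])[0],'rocker',proj(i,np.r_[wor(-27,73),.102])[0])
    print(mark('rocker_near_end',c))
    o=np.clip(uv-[60,40],0,[430,320]).astype(int); v=im[o[1]:o[1]+100,o[0]:o[0]+130]
    ms.append(cv2.resize(v,None,fx=3,fy=3,interpolation=2)); print(o)
cv2.imwrite('pics/m5.png',np.hstack(ms)[:,:,::-1])
E
```

```text
10.05 [ 0.0606 -0.655   0.2953] [-27.6911 -33.439 ] [ 0.4503 -0.0609  0.2569]
0.77 [276.808 123.48 ] [ 41.1416 -28.779 ]
0.5 [173.488 186.48 ] [-11.0064  61.6517]
[284.4643 128.6508] neutral [284.7491 174.5987] rocker [177.9288 191.448 ]
[(0.91, array([177.072, 189.588]))]
[224  88]
0.65 [254.184 198.282] [ 19.2736 -10.4866]
[255.6037 194.0321] neutral [266.4346 195.1179] rocker [244.847  229.5057]
[(0.53, array([243.824, 229.488]))]
[195 154]
```

View pics/m5.png

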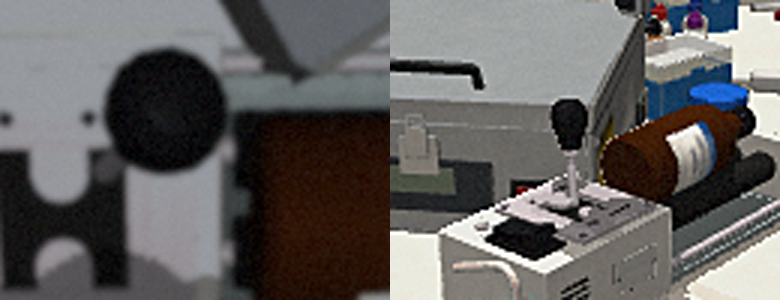

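The lever is home in third, with the knob beyond the three-dot slot and about 3.4 N at the end stop. Next I'll go over the near end of the rocker and press.

Call:
{"name": "servo_tool", "arguments": {
  "series": [
    [0.03,0.2,0,0,0,0,1],
    [0.06,0.4,0,0,0,0,1],
    [0.09,0.6,-0.1,0,0,0,1],
    [0.105,0.701,-0.35,0,0,0,1],
    [0.105,0.701,-0.6,0,0,0,1],
    [0.105,0.701,-0.85,0,0,0,1],
    [0.105,0.701,-0.92,0,0,0,1],
    [0.105,0.701,-0.92,0,0,0,1]
  ]
}}

```text
time: 11.15
tool_pos: [0.4605, 0.0447, 0.1101]
tcp_rot: [3.131, -0.249, -0.01]
wrist_force: [0.7, 0.5, -0.3]
width: 0.001
grip_force: 0.0
```

```bash
python3 - <<'E'
from h import *
np.set_printoptions(precision=4,suppress=True)
s=bot.read_state();print(s['time'],s['wrist_force'],loc(s['tool_pos']),s['tool_pos'],go(-27,73,97))
E
```

```text
11.15 [ 0.7405  0.5405 -0.3409] [-33.5881  72.4979] [0.4605 0.0447 0.1101] [ 0.044 -0.003 -0.087]
```

Call:
{"name": "servo_tool", "arguments": {
  "series": [
    [0.035,-0.004,0,0,0,0,1],
    [0.035,-0.004,-0.03,0,0,0,1],
    [0.035,-0.004,-0.055,0,0,0,1],
    [0.035,-0.004,-0.07,0,0,0,1],
    [0.035,-0.004,-0.08,0,0,0,1]
  ]
}}

```text
time: 11.65
tool_pos: [0.4688, 0.0443, 0.1024]
tcp_rot: [-3.131, 0.249, -0.001]
wrist_force: [-4.2, 0.6, 5.3]
width: 0.0
grip_force: 2.0
```

```bash
python3 - <<'E'
from h import *
np.set_printoptions(precision=4,suppress=True)
s=bot.read_state();print(s['time'],s['wrist_force'],loc(s['tool_pos']),s['tool_pos'],go(-27,73,96))
E
```

```text
11.65 [-4.2244  0.5623  5.2575] [-25.2879  73.2899] [0.4688 0.0443 0.1024] [-0.012 -0.    -0.042]
```

Call:
{"name": "servo_tool", "arguments": {
  "series": [
    [-0.01,0,-0.01,0,0,0,1],
    [-0.01,0,-0.02,0,0,0,1],
    [-0.01,0,-0.02,0,0,0,1]
  ]
}}

```text
time: 11.95
tool_pos: [0.4665, 0.0442, 0.0976]
tcp_rot: [-3.132, 0.249, 0.0]
wrist_force: [1.1, -0.4, 0.3]
width: 0.001
grip_force: 0.0
```

Call:
{"name": "servo_tool", "arguments": {
  "series": [
    [0,0,-0.01,0,0,0,1],
    [0,0,-0.016,0,0,0,1],
    [0,0,-0.016,0,0,0,1]
  ]
}}

```text
time: 12.25
tool_pos: [0.4668, 0.0442, 0.0969]
tcp_rot: [3.132, -0.249, -0.001]
wrist_force: [-6.0, -0.0, 12.8]
width: 0.001
grip_force: 6.5
```

Call:
{"name": "servo_tool", "arguments": {
  "series": [
    [0,0,0.2,0,0,0,1],
    [0,0,0.5,0,0,0,1],
    [-0.1,0,0.8,0,0,0,1],
    [-0.2,0,1,0,0,0,1],
    [-0.2,0,1,0,0,0,1]
  ]
}}

```text
time: 12.75
tool_pos: [0.4388, 0.0444, 0.2508]
tcp_rot: [-3.131, 0.248, -0.015]
wrist_force: [0.8, 0.5, -0.3]
width: -0.0
grip_force: 0.0
```

```bash
python3 - <<'E'
from h import *
np.set_printoptions(precision=4,suppress=True)
s=bot.read_state();print(s['time'],s['wrist_force'],loc(s['tool_pos']),s['tool_pos'])
ms=[]
for c in('wrist','side'):
    im,i=snap(c,c+'6.png')
    o=np.clip(proj(i,np.r_[wor(0,25),.1])[0]-[65,55],0,[430,320]).astype(int); v=im[o[1]:o[1]+100,o[0]:o[0]+130]
    ms.append(cv2.resize(v,None,fx=3,fy=3,interpolation=2))
cv2.imwrite('pics/m6.png',np.hstack(ms)[:,:,::-1])
E
```

```text
12.75 [ 0.768   0.5063 -0.2731] [-54.9064  68.9038] [0.4388 0.0444 0.2508]
```

View pics/m6.png

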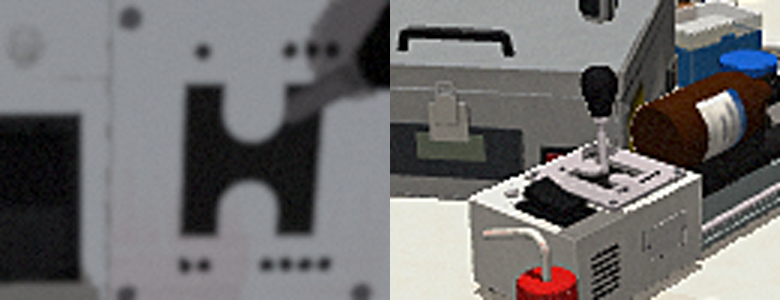

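The near half of the rocker met a hard stop at z = 0.097, the "on" height, and its far half is now raised. The lever is still in the three-dot slot, so I'm handing in.

```bash
python3 -c "
from workcell import bot
print(bot.finish_job())"
```

```text
the job is handed in; nothing more can be done
None
```

The lever is fully home in the three-dot slot and the rocker was then pressed on; I handed the job in at about 13 s with the arm clear. The hand-in gave no verdict, so "home" and "on" rest on contact forces and camera views.

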